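Empty the knob bin through the bench tipper

TASK

First push the bench tipper's cradle back until it is fully upright. Then lift the bin with the round knobs straight out of the organiser frame without spilling, set it fully down in the cradle with its spout towards the tray, let go of it, and swing the cradle all the way over so that all four knobs drop into the cream tray. Leave the bin in the cradle, the other two bins in the frame, and do not knock the bottle, jar, beaker, can or brush about.

Things in the scene. Friction and masses are not known exactly. Their poses are not given: they have to be found in the camera images.
- frame: Fixed organiser frame of dark steel sheet, 101 x 235 x 49 mm (x, y, z): three open pockets in a row along its y, 77 mm apart, each 93 x 73 mm inside, 45 mm deep over a 4 mm floor, a bin in each with 1.5 mm of play a side. Origin: centre of its underside, on the table. Yaw up to 0.25 rad; it may stand left or right of the robot's centre line, the tipper on the other side
- bin_bar (a point): The bin to empty: of three outwardly alike steel bins, the one with four loose round knobs; in any pocket. Point: centre of its rigid carrying bar, 85 mm above the bin's underside, half-way along its length. The bar runs along y from side to side: 10 mm thick (x), 12 high, 70 long, 29 mm clear above the rim. x points to the spout (same as the frame's x at the start), z up. 0.17 to 0.3 kg
- spout (a point): Middle of the upper edge of the same bin's spout, 45 mm in front (+x) of and 70 mm below the bar's centre. The bin is 90 x 70 mm (x, y), walls 50 mm high, 4 mm thick; its front has no wall, only this ramp, 15 mm high, so tipping it forward empties it
- feet_bin_bar (a point): Another bin, same shape, holding flat square rubber feet. Origin: centre of its carrying bar, 85 mm above its underside; axes as bin_bar. Stays in the frame.
- pin_bin_bar (a point): Another bin, same shape, holding short round pins lying side by side. Origin: centre of its carrying bar, 85 mm above its underside; axes as bin_bar. Stays in the frame.
- knob1: Loose round black clamp knob, 22 mm across, 20 mm tall, 22 g, in the bin at the start. Origin: centre of its foot.
- knob2: Loose round black clamp knob, 22 mm across, 20 mm tall, 22 g, in the bin at the start. Origin: centre of its foot.
- knob3: Loose round black clamp knob, 22 mm across, 20 mm tall, 22 g, in the bin at the start. Origin: centre of its foot.
- knob4: Loose round black clamp knob, 22 mm across, 20 mm tall, 22 g, in the bin at the start. Origin: centre of its foot.
- cradle (a joint): Tilt of the tipper's cradle, rad: 0 = upright against its stop (floor level), 1.4 = fully tipped forward over the tray, against its stop. A stiff hinge: it stays where it is left, empty or loaded; moving it takes about 5 to 10 N at the lever bar. It starts between 0.5 and 1.1
- hinge (a point): Middle of the cradle's hinge axis, 70 mm above the table, on the fixed tipper. x points level in the tipping direction (to the tray, away from the robot, yaw up to 0.25 rad), y along the hinge axis, z up. The tipper's base reaches from 165 to 35 mm behind (-x), 150 mm wide (y)
- seat (a point): Centre of the cradle's floor (upper side), 54 mm behind the hinge and 8 mm above it when upright; turns with the cradle (x forward to the tray, z up when upright). The cradle is an aluminium pocket 97 x 76 mm inside, walls 30 mm high, with two corner posts 40 mm high in front that hold the bin while its spout lies free between them. The bin stands on this floor, bin x along seat x
- lever_bar (a point): Middle of the lever bar: a round black cross bar along the hinge axis, 12 mm thick, 50 mm long, on a rod beside the cradle, 105 mm from the hinge axis and 93 mm to the -y side of the hinge point. It turns with the cradle: leans back (-x) 0.70 rad from vertical at joint 0, forward 0.70 rad at 1.4. It can be pushed from in front or behind with closed fingers pointing down
- tray: Fixed cream plastic tray, 240 x 250 x 45 mm, walls 5 mm, open on top, in front of and below the cradle. Origin: centre of its underside; x away from the tipper.
- bottle: white plastic bottle, 60 mm across, 120 mm tall. Origin: centre of its underside. A bystander.
- jar: white jar with a steel lid, 56 mm across, 85 mm tall. Origin: centre of its underside. A bystander.
- beaker: steel beaker, 64 mm across, 80 mm tall. Origin: centre of its underside. A bystander.
- can: aluminium can, 66 mm across, 100 mm tall. Origin: centre of its underside. A bystander.
- brush: Brush lying on the table beyond the frame, 180 mm long, under 40 mm high, handle to its -x. Origin near its middle, underneath. A bystander.

How it is judged:
By the outcome, as a careful person would: the job done as asked, in the order asked, and still so for the second after the job is handed in, with the robot touching nothing.
It also fails if it takes over 72 s, if anything falls off the work surface, if the arm or the gripper's body presses on something with over 40 N, if the wrist force passes 120 N, or if a joint passes its speed limit or range.

ROBOT

A 7-joint arm with a two-finger parallel gripper is mounted at the origin on the work surface. World frame = base frame: x ahead of the robot, y to its left, z up, the work surface at z = 0. Lengths are in m, angles in degrees, forces in N, time in s.
With the tool pointing down it reaches from about 0.425 to 0.875 m from the base axis. Payload 4.7 kg.
Tool frame: the origin (TCP) lies on the centre line of the jaws, within the pads' length; the fingertips stand 19 mm ahead of it and the grasp point (between the pads) is the TCP; z points along the fingers, y is the line along which they close (so a half turn about z gives the same grasp; the last joint's range is limited). The gripper opens to 87 mm and grips with 3 to 60 N. Pads are 19 mm wide; open, the fingers measure 117 mm over their backs; the gripper's body (75 mm by 190 mm) begins 51 mm behind the grasp point.
Start: joints at [-70.755, 18.392, -4.016, 83.108, 1.295, 78.541, -3.26], TCP at [0.206, 0.617, 0.242] pointing down, gripper open.
Joint ranges: [-163.93, 163.93], [-17.29, 119.83], [-79.2, 71.16], [3.27, 140.29], [-89.18, 269.18], [5.43, 117.66], [-154.24, 154.24]. Speed limits (degrees/s): [147.25, 147.25, 180, 180, 180, 180, 180].

INTERFACE

Orientations are given as [roll, pitch, yaw] about the fixed x, y, z axes, in that order (R = Rz(yaw) Ry(pitch) Rx(roll)).
In Python, from cell import env, imaging gives the robot as it stands.
- The arm moves only by the shell command python3 -m crank 'ROWS' [OPENING] [FORCE]. ROWS is JSON, a list of rows, each an object of numbers: "x", "y", "z": the shift along the tool's x, y, z in m; "turn": the turn about the tool's z in rad. In form: [{"x": .., "y": .., "z": .., "turn": ..}, ...]. A call has 1 to 12 rows; each row is the pose to reach, as a shift and turn from the pose commanded when the call began, along the tool's axes at that moment; what a row does not reach only later rows make up. A row lasts 1/8 s, in which the tool goes at most 62.5 mm and 10.7 degrees, less where a joint would pass 70% of its speed; a pose out of reach is approached as far as the arm can. A call with a gripper value outside its range is refused whole. OPENING is the finger opening in m, from 0 to 0.087, set as the call begins (- or left out, the last holds). The fingers move at their own pace and stop on an object; FORCE is the grip in N (left out, the last holds). Time passes only in rows, so rows that repeat a pose let the fingers close. It gives the time, the measured TCP pose, the force, the opening and the grip force at its end, in the units of the state.
- env.get_obs(): the state, without advancing time (a new reading comes with each control period).
- imaging.read_camera(name): name is "scene" or "top"; returns the picture (480x640x3 uint8, red, green, blue); there is no depth.
- imaging.get_calibration(name): a dict with "camera_matrix" (3x3 intrinsics, pixels), "position" and "attitude" of the camera in the world. Camera axes: x right, y up, looking along -z (the intrinsics and any distortion apply to the point x, -y, -z); pixel columns grow to the right and rows downward; lengths in m; the calibration is good to about 2 mm. A picture is of the moment at which its call begins. get_calibration takes no time and is no camera call.
- env.sign_off(): hands the job in; it is judged then, once.
The state is a dict: "time_s": time; "qpos": joint angles; "joint_velocities": joint speeds; "effort": joint torques, N m; "tool_pos": TCP position; "tool_rot": TCP orientation; "force": force on the tool from outside, world axes, zero at the start; "wrist_torque": the same for the moment, N m; "grip_width": finger opening in m; "grasp_force": force on a finger pad.
Only numpy, scipy, OpenCV 4.12 (cv2) and the standard library are available. Lean on these libraries where they do the work, as an engineer would, in place of code of your own. Each camera call takes 0.05 s, during which the arm holds its last target. There are 200 camera calls.

## Working session

There is one attempt and no reset: what is moved stays moved. The work goes in short steps, Python scripts to look and compute and a shell command to move; the robot and the scene stay as the last step left them, time stands still between calls to the robot, and variables do not carry over. Pictures are saved under pics/ and viewed, at most 10 in all, crops included, and the job is handed in when it is done.

```bash
mkdir -p pics; ls; python3 - <<'E'
from cell import env, imaging
import cv2
o=env.get_obs(); print({k:o[k] for k in('time_s','tool_pos','tool_rot','qpos','grip_width')})
for n in("scene","top"):
    cv2.imwrite(f"pics/{n}0.png",imaging.read_camera(n)[:,:,::-1]); print(n,imaging.get_calibration(n))
E
```

```text
pics
{'time_s': 0.0, 'tool_pos': array([0.20544186, 0.61612742, 0.24045647]), 'tool_rot': array([-1.79888681e+02,  5.14148128e-03,  1.61566831e+02]), 'qpos': array([-70.75440887,  18.43991865,  -4.01714756,  83.17438942,
         1.2948437 ,  78.54225455,  -3.25882393]), 'grip_width': 0.08701748634027166}
scene {'camera_matrix': array([[542.60771336,   0.        , 319.08482101],
       [  0.        , 542.60771336, 241.49295837],
       [  0.        ,   0.        ,   1.        ]]), 'position': array([ 1.13606412, -0.62991323,  0.74434425]), 'attitude': array([ 5.52079704e+01, -5.16067961e-02,  4.18139957e+01])}
top {'camera_matrix': array([[496.84743799,   0.        , 312.6574965 ],
       [  0.        , 496.84743799, 236.15631711],
       [  0.        ,   0.        ,   1.        ]]), 'position': array([0.43188546, 0.03587412, 1.35701303]), 'attitude': array([  5.29570935,   0.1066441 , -90.62945545])}
```

View pics/scene0.png

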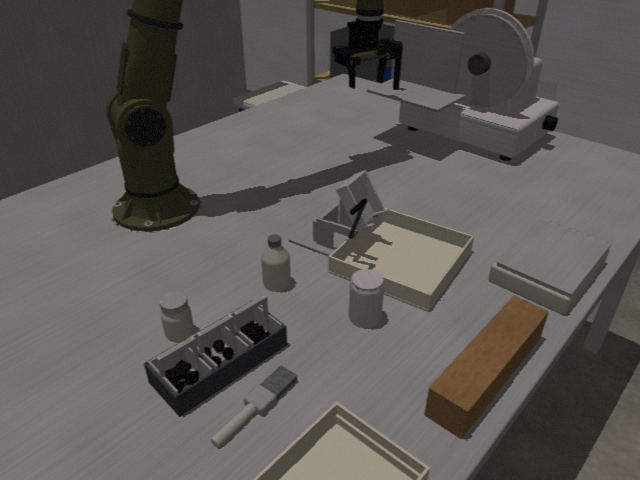

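View pics/top0.png

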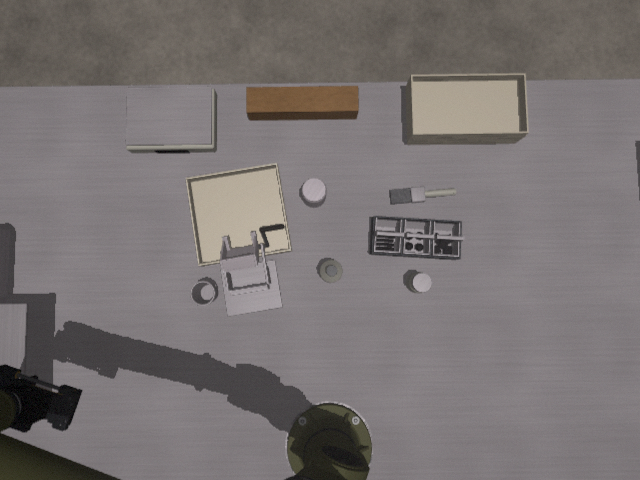

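The top view has +x up and +y left: tipper and tray near (245,250), frame near (415,238), bottle (330,270), jar (421,282), beaker (204,292) and can (313,192). I'll enlarge the tipper and frame.

```bash
cat > h.py <<'E'
import numpy as np, cv2
from scipy.spatial.transform import Rotation as R
from cell import env, imaging
def cal(n):
    c=imaging.get_calibration(n); return c["camera_matrix"],np.array(c["position"]),R.from_euler('xyz',c["attitude"],degrees=True).as_matrix()
def ray(n,u,v):
    K,p,A=cal(n); d=np.array([(u-K[0,2])/K[0,0],-(v-K[1,2])/K[1,1],-1]); return p,A@d
def plane(n,u,v,z):
    p,d=ray(n,u,v); return p+d*(z-p[2])/d[2]
def proj(n,P):
    K,p,A=cal(n); c=A.T@(np.array(P)-p); return np.array([K[0,2]+K[0,0]*c[0]/-c[2],K[1,2]+K[1,1]*c[1]/c[2]])
def tri(uvt,uvs):
    (p,d),(q,e)=ray("top",*uvt),ray("scene",*uvs)
    s=np.linalg.lstsq(np.c_[d,-e],q-p,rcond=None)[0]; a,b=p+s[0]*d,q+s[1]*e
    return (a+b)/2,np.linalg.norm(a-b)
E
python3 - <<'E'
import cv2,numpy as np
t=cv2.imread('pics/top0.png');s=cv2.imread('pics/scene0.png')
f=lambda im,x,y,w,h:cv2.convertScaleAbs(cv2.resize(im[y:y+h,x:x+w],(400,300),interpolation=cv2.INTER_CUBIC),alpha=1.6)
a=f(t,180,220,120,90);b=f(t,360,200,120,90);c=f(s,280,160,160,120);d=f(s,140,290,160,120)
cv2.imwrite('pics/m.png',np.vstack([np.hstack([a,b]),np.hstack([c,d])]))
E
```

```text
(no output)
```

View pics/m.png

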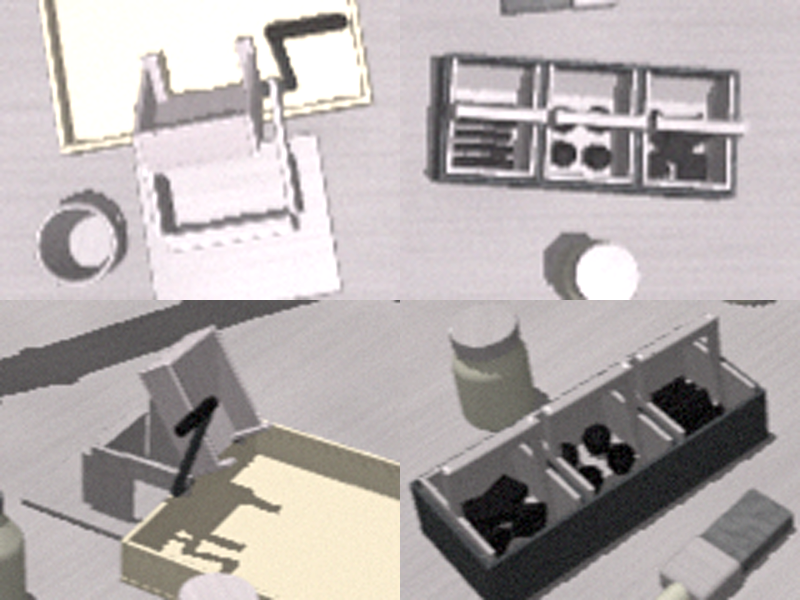

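The round knobs are in the middle bin, at about (420,236) in the top view. The lever bar's middle is at top (272,227) and scene (359,206). Next I compute positions.

```bash
python3 - <<'E'
from h import *
np.set_printoptions(precision=4,suppress=True)
T=lambda x,y:(180+x*.3,220+y*.3); F=lambda x,y:(360+(x-400)*.3,200+y*.3); S=lambda x,y:(280+x*.4,160+(y-300)*.4)
print("lever ends",tri(T(345,19),S(182,432)),tri(T(268,31),S(214,403)))
print("lever mid",tri(T(307,25),S(198,417)))
a,b=plane("top",*F(455,110),.091),plane("top",*F(745,128),.091); print("bars",a,b,(a+b)/2,np.linalg.norm(a-b),np.degrees(np.arctan2((a-b)[1],(a-b)[0]))-90)
q=[plane("top",*F(*c),.049) for c in((447,55),(741,70),(738,195),(440,180))]
print("frame rim",q,np.mean(q,0),np.linalg.norm(q[0]-q[1]),np.linalg.norm(q[1]-q[2]))
d=q[0]-q[1];print(np.degrees(np.arctan2(d[1],d[0]))-90)
r=[plane("top",*T(*c),.005) for c in((157,298),(340,290))];print("base",r,np.linalg.norm(r[0]-r[1]))
im=cv2.imread('pics/top0.png');hsv=cv2.cvtColor(im,cv2.COLOR_BGR2HSV)
m=cv2.inRange(hsv,(15,25,60),(40,255,255));m[:, 300:]=0;m[:155]=0;m[300:]=0
c=max(cv2.findContours(m,0,2)[0],key=cv2.contourArea);rr=cv2.minAreaRect(c);B=cv2.boxPoints(rr)
P=np.array([plane("top",*x,.045) for x in B]);print("tray",B,P,P.mean(0))
for k in range(4):
    e=P[(k+1)%4]-P[k];print(np.linalg.norm(e),np.degrees(np.arctan2(e[1],e[0])))
E
```

```text
lever ends (array([0.5682, 0.1069, 0.1699]), np.float64(0.000524299138132764)) (array([0.5594, 0.1618, 0.1694]), np.float64(0.0015331856145605067))
lever mid (array([0.5637, 0.134 , 0.1701]), np.float64(0.00047115018308909444))
bars [ 0.5555 -0.1266  0.091 ] [ 0.5392 -0.3486  0.091 ] [ 0.5474 -0.2376  0.091 ] 0.22263301146959172 -4.212483576319286
frame rim [array([ 0.6037, -0.1266,  0.049 ]), array([ 0.5891, -0.36  ,  0.049 ]), array([ 0.4897, -0.3538,  0.049 ]), array([ 0.5042, -0.1188,  0.049 ])] [ 0.5467 -0.2398  0.049 ] 0.23384370050477263 0.09951530808557825
-3.589973931136541
base [array([0.3614, 0.2699, 0.005 ]), array([0.3662, 0.1218, 0.005 ])] 0.14817828318618287
tray [[183.7486 177.4718]
 [277.1312 162.105 ]
 [291.6888 250.5702]
 [198.3061 265.937 ]] [[0.7155 0.381  0.045 ]
 [0.7546 0.1303 0.045 ]
 [0.5158 0.0929 0.045 ]
 [0.478  0.3395 0.045 ]] [0.616  0.2359 0.045 ]
0.2537499374209729 -81.13274215432708
0.24165995863799758 -171.08164939231824
0.24957083529350052 98.72840206310342
0.24109509889275965 9.911857808525363
```

```bash
python3 -m crank '[{"x":-0.03,"y":-0.015,"turn":0.08},{"x":-0.08,"y":-0.05,"turn":0.2},{"x":-0.13,"y":-0.08,"turn":0.3},{"x":-0.18,"y":-0.11,"turn":0.4},{"x":-0.23,"y":-0.14,"turn":0.5},{"x":-0.28,"y":-0.17,"turn":0.6},{"x":-0.33,"y":-0.2,"turn":0.7},{"x":-0.38,"y":-0.23,"turn":0.8},{"x":-0.43,"y":-0.26,"turn":0.9},{"x":-0.48,"y":-0.29,"turn":1.0},{"x":-0.52,"y":-0.315,"turn":1.06},{"x":-0.534,"y":-0.323,"turn":1.092}]' 0 40
```

```text
invalid input
```

```bash
python3 -m crank '[{"x":-0.03,"y":-0.015,"z":0,"turn":0.08},{"x":-0.08,"y":-0.05,"z":0,"turn":0.2},{"x":-0.13,"y":-0.08,"z":0,"turn":0.3},{"x":-0.18,"y":-0.11,"z":0,"turn":0.4},{"x":-0.23,"y":-0.14,"z":0,"turn":0.5},{"x":-0.28,"y":-0.17,"z":0,"turn":0.6},{"x":-0.33,"y":-0.2,"z":0,"turn":0.7},{"x":-0.38,"y":-0.23,"z":0,"turn":0.8},{"x":-0.43,"y":-0.26,"z":0,"turn":0.9},{"x":-0.48,"y":-0.29,"z":0,"turn":1.0},{"x":-0.52,"y":-0.315,"z":0,"turn":1.06},{"x":-0.534,"y":-0.323,"z":0,"turn":1.092}]' 0 40
```

```text
time_s: 1.6
tool_pos: [0.6114, 0.1372, 0.2411]
tool_rot: [-180.0, 0.1, 98.6]
force: [-0.7, -0.3, 0.2]
grip_width: 0.0002
grasp_force: 0.0
```

```bash
python3 -m crank '[{"x":0.004,"y":0,"z":0.03,"turn":0},{"x":0.004,"y":0,"z":0.07,"turn":0},{"x":0.004,"y":0,"z":0.086,"turn":0},{"x":0.004,"y":0,"z":0.086,"turn":0},{"x":0.004,"y":-0.01,"z":0.086,"turn":0},{"x":0.004,"y":-0.02,"z":0.086,"turn":0},{"x":0.004,"y":-0.03,"z":0.086,"turn":0},{"x":0.004,"y":-0.04,"z":0.086,"turn":0},{"x":0.004,"y":-0.05,"z":0.086,"turn":0},{"x":0.004,"y":-0.06,"z":0.086,"turn":0}]'
```

```text
time_s: 2.85
tool_pos: [0.553, 0.1364, 0.1588]
tool_rot: [179.5, -0.1, 99.0]
force: [4.6, 0.4, 5.0]
grip_width: 0.0006
grasp_force: 2.8
```

```bash
python3 -m crank '[{"x":0,"y":-0.012,"z":0,"turn":0},{"x":0,"y":-0.024,"z":0,"turn":0},{"x":0,"y":-0.036,"z":0.005,"turn":0},{"x":0,"y":-0.046,"z":0.01,"turn":0},{"x":0,"y":-0.054,"z":0.014,"turn":0},{"x":0,"y":-0.06,"z":0.017,"turn":0},{"x":0,"y":-0.065,"z":0.018,"turn":0},{"x":0,"y":-0.07,"z":0.02,"turn":0},{"x":0,"y":-0.074,"z":0.02,"turn":0},{"x":0,"y":-0.074,"z":0.02,"turn":0}]'
```

```text
time_s: 4.1
tool_pos: [0.4823, 0.1253, 0.1366]
tool_rot: [179.3, -0.0, 99.0]
force: [17.9, 4.2, -7.8]
grip_width: 0.0004
grasp_force: 7.7
```

```bash
python3 - <<'E'
from h import *
print(env.get_obs()['force'])
a=imaging.read_camera("top");b=imaging.read_camera("scene");cv2.imwrite('pics/t1.png',a[:,:,::-1]);cv2.imwrite('pics/s1.png',b[:,:,::-1])
f=lambda im,x,y,w,h:cv2.convertScaleAbs(cv2.resize(im[y:y+h,x:x+w,::-1],(400,400),interpolation=cv2.INTER_CUBIC),alpha=1.6)
cv2.imwrite('pics/m1.png',np.hstack([f(a,190,210,120,120),f(b,280,120,160,160)]))
E
```

```text
[17.86075237  4.19908866 -7.77888658]
```

View pics/m1.png

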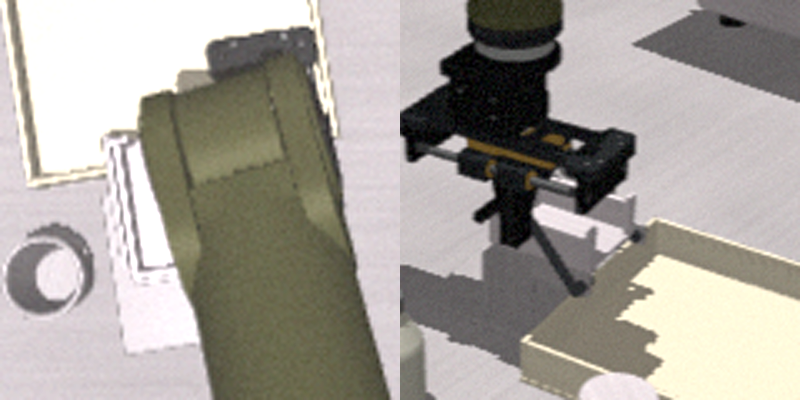

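The lever is leaning back and the cradle looks upright. I'll press a little harder to confirm it is at the stop.

```bash
python3 -m crank '[{"x":0,"y":-0.004,"z":0,"turn":0},{"x":0,"y":-0.007,"z":0,"turn":0},{"x":0,"y":-0.007,"z":0,"turn":0}]'
```

```text
time_s: 4.58
tool_pos: [0.4818, 0.1255, 0.1385]
tool_rot: [178.4, -0.1, 99.0]
force: [33.3, 7.1, -14.7]
grip_width: 0.0001
grasp_force: 14.5
```

```bash
python3 -m crank '[{"x":0,"y":0.04,"z":0,"turn":0},{"x":0,"y":0.05,"z":-0.03,"turn":0},{"x":0,"y":0.05,"z":-0.085,"turn":0},{"x":-0.03,"y":0.05,"z":-0.105,"turn":0},{"x":-0.08,"y":0.045,"z":-0.105,"turn":0},{"x":-0.13,"y":0.04,"z":-0.105,"turn":0.04},{"x":-0.18,"y":0.035,"z":-0.105,"turn":0.08},{"x":-0.23,"y":0.03,"z":-0.105,"turn":0.12},{"x":-0.28,"y":0.025,"z":-0.105,"turn":0.16},{"x":-0.33,"y":0.02,"z":-0.105,"turn":0.2},{"x":-0.36,"y":0.019,"z":-0.105,"turn":0.225},{"x":-0.365,"y":0.019,"z":-0.105,"turn":0.225}]' 0.05 40
```

```text
time_s: 6.08
tool_pos: [0.5441, -0.2364, 0.2394]
tool_rot: [-179.8, 0.0, 85.9]
force: [-0.0, 0.1, 0.0]
grip_width: 0.0497
grasp_force: 0.0
```

```bash
python3 - <<'E'
from h import *
a=imaging.read_camera("top");b=imaging.read_camera("scene");cv2.imwrite('pics/t2.png',a[:,:,::-1]);cv2.imwrite('pics/s2.png',b[:,:,::-1])
f=lambda im,x,y,w,h:cv2.convertScaleAbs(cv2.resize(im[y:y+h,x:x+w,::-1],(400,400),interpolation=cv2.INTER_CUBIC),alpha=1.6)
cv2.imwrite('pics/m2.png',np.hstack([f(a,190,210,100,100),f(b,140,240,160,160)]))
E
```

```text
(no output)
```

View pics/m2.png

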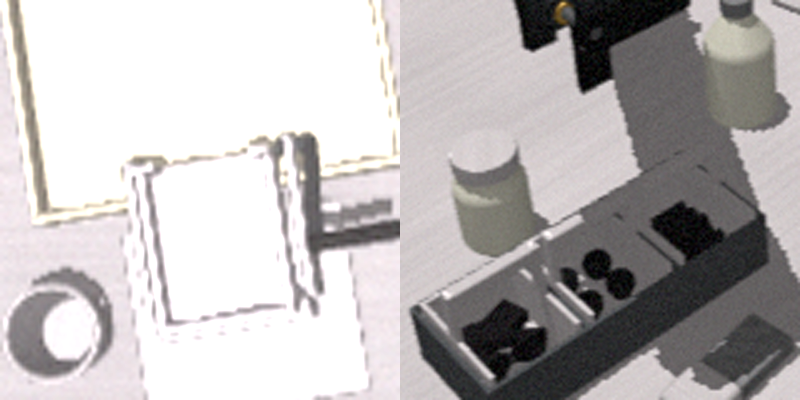

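The cradle is upright, and nothing else has moved. Now I go down onto the knob bin's bar.

```bash
python3 -m crank '[{"x":-0.002,"y":0.003,"z":0.03,"turn":0},{"x":-0.002,"y":0.003,"z":0.08,"turn":0},{"x":-0.002,"y":0.003,"z":0.12,"turn":0},{"x":-0.002,"y":0.003,"z":0.14,"turn":0},{"x":-0.002,"y":0.003,"z":0.15,"turn":0},{"x":-0.002,"y":0.003,"z":0.15,"turn":0}]' 0.05 40 && python3 -m crank '[{"x":0,"y":0,"z":0,"turn":0},{"x":0,"y":0,"z":0,"turn":0},{"x":0,"y":0,"z":0,"turn":0},{"x":0,"y":0,"z":0,"turn":0}]' 0 45
```

```text
time_s: 6.92
tool_pos: [0.5493, -0.2361, 0.091]
tool_rot: [180.0, -0.0, 86.1]
force: [0.8, 0.1, 0.1]
grip_width: 0.05
grasp_force: 0.0
time_s: 7.42
tool_pos: [0.549, -0.2365, 0.0908]
tool_rot: [180.0, -0.0, 86.1]
force: [-0.2, 0.9, 0.3]
grip_width: 0.0183
grasp_force: 0.0
```

```bash
python3 - <<'E'
from h import *
a=cv2.imread('pics/t2.png')
cv2.imwrite('pics/m3.png',cv2.resize(a[235:305,205:285],(800,600),interpolation=cv2.INTER_CUBIC)[:, :])
E
```

```text
(no output)
```

View pics/m3.png

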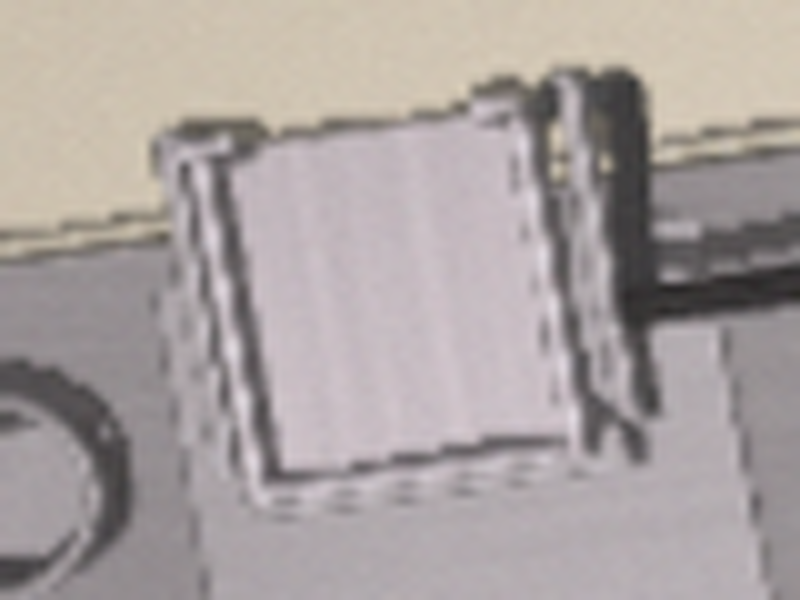

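The upright cradle's floor shows in this 10x / 8.57x crop. Its left edge runs (240,165) to (285,475), its rear edge (285,475) to (565,440) and its front edge (240,150) to (520,110). The right wall's inner top edge runs (525,170) to (570,445).

```bash
python3 - <<'E'
from h import *
np.set_printoptions(precision=4,suppress=True)
q=lambda x,y,z:plane("top",205+(x+.5)/10-.5,235+(y+.5)/8.571-.5,z)[:2]
L=[q(240,165,.078),q(285,475,.078)];R_=[q(525,170,.108),q(570,445,.108)]
Re=[q(285,475,.078),q(565,440,.08)];Fr=[q(240,150,.078),q(520,110,.078)]
for n,(a,b) in dict(L=L,R=R_,rear=Re,front=Fr).items():
    d=a-b;print(n,a,b,np.degrees(np.arctan2(d[1],d[0])))
y=np.radians(9);ex=np.array([np.cos(y),np.sin(y)]);ey=np.array([-ex[1],ex[0]])
for n,v,e in(('L',L,ey),('R',R_,ey),('rear',Re,ex),('front',Fr,ex)):print(n,[p@e for p in v])
E
python3 -m crank '[{"x":0,"y":0,"z":0,"turn":0},{"x":0,"y":0,"z":0,"turn":0},{"x":0,"y":0,"z":0,"turn":0}]' 0 45
```

```text
L [0.5072 0.2542] [0.4143 0.2423] 7.337967525619946
R [0.5032 0.1774] [0.4227 0.1662] 7.9286711438167545
rear [0.4143 0.2423] [0.424  0.1704] 97.62573827057645
front [0.5117 0.2543] [0.523 0.182] 98.86064316132016
L [np.float64(0.17176759360684218), np.float64(0.17448237700093214)]
R [np.float64(0.09647395274916412), np.float64(0.09799294424885001)]
rear [np.float64(0.44714865049717434), np.float64(0.4454082817427255)]
front [np.float64(0.5451751748099384), np.float64(0.5449974105999953)]
time_s: 7.8
tool_pos: [0.5483, -0.2365, 0.0905]
tool_rot: [-179.9, -0.0, 86.1]
force: [-3.0, 0.1, 1.3]
grip_width: 0.0092
grasp_force: 45.0
```

Grip is 45 N at 9 mm. The cradle measures 76 x 98 mm as expected, with the seat centre near (0.4685, 0.211). I lift straight up.

```bash
python3 -m crank '[{"x":0,"y":0,"z":-0.004,"turn":0},{"x":0,"y":0,"z":-0.012,"turn":0},{"x":0,"y":0,"z":-0.024,"turn":0},{"x":0,"y":0,"z":-0.038,"turn":0},{"x":0,"y":0,"z":-0.054,"turn":0},{"x":0,"y":0,"z":-0.072,"turn":0},{"x":0,"y":0,"z":-0.09,"turn":0},{"x":0,"y":0,"z":-0.108,"turn":0},{"x":0,"y":0,"z":-0.125,"turn":0},{"x":0,"y":0,"z":-0.138,"turn":0},{"x":0,"y":0,"z":-0.145,"turn":0},{"x":0,"y":0,"z":-0.145,"turn":0}]'
```

```text
time_s: 9.3
tool_pos: [0.549, -0.2366, 0.2359]
tool_rot: [180.0, 0.0, 86.1]
force: [0.1, 0.7, -2.7]
grip_width: 0.0094
grasp_force: 45.0
```

```bash
python3 - <<'E'
from h import *
o=env.get_obs();print(o['tool_pos'],o['tool_rot'],o['force'],o['grip_width'])
a=imaging.read_camera("top");b=imaging.read_camera("scene");cv2.imwrite('pics/t3.png',a[:,:,::-1]);cv2.imwrite('pics/s3.png',b[:,:,::-1])
f=lambda im,x,y,w,h:cv2.convertScaleAbs(cv2.resize(im[y:y+h,x:x+w,::-1],(400,400),interpolation=cv2.INTER_CUBIC),alpha=1.5)
cv2.imwrite('pics/m4.png',np.hstack([f(a,360,190,120,120),f(b,140,200,180,180)]))
E
```

```text
[ 0.54898867 -0.23657225  0.23585458] [1.79971283e+02 2.30079158e-03 8.61026317e+01] [ 0.05748486  0.66037876 -2.74764921] 0.009434496284532039
```

View pics/m4.png

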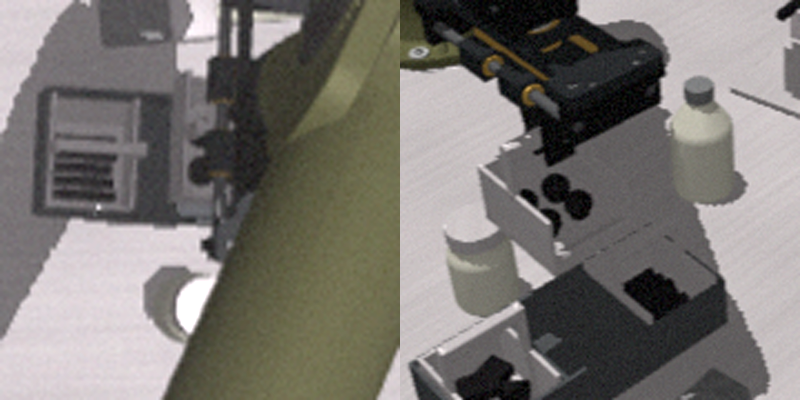

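The bin is lifted level with four knobs inside. Its -y front top corner is at about scene (207.5,300). I'll use that to check where along the bar it is gripped.

```bash
python3 - <<'E'
from h import *
np.set_printoptions(precision=4,suppress=True)
f=lambda x,y:(140+(x-400)*.45,200+y*.45)
print(proj("scene",(.5915,-.2746,.2009)),plane("scene",*f(550,222),.2009),plane("scene",*f(482,166),.2009))
print("expect rear corner",(.549-.0449-.0024,-.2366+.0031-.0349))
# frame middle pocket check via mid walls, and yaw of wall
E
```

```text
[207.7115 299.2565] [ 0.5924 -0.2758  0.2009] [ 0.5068 -0.2697  0.2009]
expect rear corner (0.5017, -0.2684)
```

```bash
python3 -m crank '[{"x":0.003,"y":-0.001,"z":0,"turn":0},{"x":0.01,"y":-0.0025,"z":0,"turn":-0.005},{"x":0.02,"y":-0.005,"z":0,"turn":-0.01},{"x":0.034,"y":-0.0085,"z":0,"turn":-0.017},{"x":0.052,"y":-0.013,"z":0,"turn":-0.025},{"x":0.073,"y":-0.018,"z":0,"turn":-0.035},{"x":0.096,"y":-0.024,"z":0,"turn":-0.046},{"x":0.12,"y":-0.03,"z":0,"turn":-0.058},{"x":0.144,"y":-0.036,"z":0,"turn":-0.07},{"x":0.168,"y":-0.042,"z":0,"turn":-0.081},{"x":0.192,"y":-0.048,"z":0,"turn":-0.093},{"x":0.216,"y":-0.054,"z":0,"turn":-0.105}]' && python3 - <<'E'
from h import *
o=env.get_obs();p=np.array(o['tool_pos']);yw=np.radians(o['tool_rot'][2]);d=np.array([.4683,.2123])-p[:2]
print(d@[np.cos(yw),np.sin(yw)],d@[np.sin(yw),-np.cos(yw)],np.radians(o['tool_rot'][2]-98.4))
E
```

```text
time_s: 10.9
tool_pos: [0.509, -0.0154, 0.2358]
tool_rot: [180.0, -0.0, 92.2]
force: [-0.1, -0.1, -2.1]
grip_width: 0.0094
grasp_force: 45.0
0.22908788016793544 -0.03185072501194917 -0.10784161588211326
```

```bash
python3 -m crank '[{"x":0.024,"y":-0.0035,"z":0,"turn":-0.011},{"x":0.048,"y":-0.007,"z":0,"turn":-0.023},{"x":0.072,"y":-0.01,"z":0,"turn":-0.034},{"x":0.096,"y":-0.0135,"z":0,"turn":-0.045},{"x":0.12,"y":-0.017,"z":0,"turn":-0.057},{"x":0.142,"y":-0.02,"z":0,"turn":-0.068},{"x":0.163,"y":-0.023,"z":0,"turn":-0.078},{"x":0.182,"y":-0.0255,"z":0,"turn":-0.087},{"x":0.199,"y":-0.028,"z":0,"turn":-0.095},{"x":0.213,"y":-0.03,"z":0,"turn":-0.102},{"x":0.223,"y":-0.031,"z":0,"turn":-0.106},{"x":0.229,"y":-0.032,"z":0,"turn":-0.108}]' && python3 -m crank '[{"x":0,"y":0,"z":0,"turn":0},{"x":0,"y":0,"z":0,"turn":0}]' && python3 - <<'E'
from h import *
o=env.get_obs();p=np.array(o['tool_pos']);yw=np.radians(o['tool_rot'][2]);d=np.array([.4683,.2123])-p[:2]
print(d@[np.cos(yw),np.sin(yw)],d@[np.sin(yw),-np.cos(yw)],np.radians(o['tool_rot'][2]-98.4))
b=imaging.read_camera("scene");cv2.imwrite('pics/s4.png',b[:,:,::-1])
cv2.imwrite('pics/m5.png',cv2.convertScaleAbs(cv2.resize(b[100:250,280:480,::-1],(800,600),interpolation=cv2.INTER_CUBIC),alpha=1.4))
E
```

```text
time_s: 12.4
tool_pos: [0.4686, 0.2114, 0.2349]
tool_rot: [-179.9, -0.0, 98.4]
force: [-0.1, -0.6, -2.1]
grip_width: 0.0097
grasp_force: 45.0
time_s: 12.65
tool_pos: [0.4693, 0.2098, 0.2354]
tool_rot: [-180.0, 0.0, 98.3]
force: [0.0, 0.1, -2.2]
grip_width: 0.0096
grasp_force: 45.0
0.0026449770063966937 -0.0006449151224620129 -0.00253132109773356
```

View pics/m5.png

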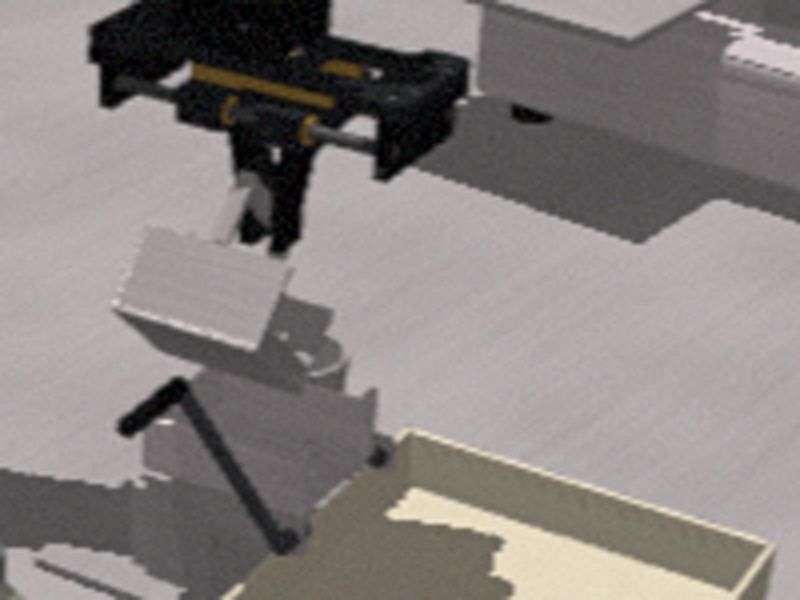

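```bash
python3 - <<'E'
from h import *
np.set_printoptions(precision=1,suppress=True)
p=np.array([.4695,.2088,.2354]);Rz=R.from_euler('z',8.3,degrees=True).as_matrix()
for roll in(0,15,30,-20):
    A=Rz@R.from_euler('x',roll,degrees=True).as_matrix()
    print(roll,[((proj("scene",p+A@np.array(c)/1000)-[280,100])*4) for c in((-45,-35,-35),(45,-35,-35),(45,-35,-85),(-45,-35,-85),(45,35,-70),(45,-35,-70),(45,35,-35))])
E
```

```text
0 [array([165.6, 271. ]), array([308.2, 314.3]), array([304.5, 396.4]), array([165.3, 351.3]), array([368.9, 320.3]), array([305.6, 372.2]), array([372.5, 263.9])]
15 [array([175.8, 276.7]), array([317.3, 319.8]), array([325.3, 388.3]), array([187.7, 344.2]), array([384.7, 290.3]), array([323. , 368.2]), array([380.5, 241.6])]
30 [array([187.4, 276.4]), array([328.1, 319.1]), array([346.8, 370.2]), array([210.3, 327.2]), array([397.8, 256.4]), array([341.4, 355.3]), array([386.1, 218.5])]
-20 [array([155.6, 254.5]), array([299.8, 297.8]), array([279.9, 389.9]), array([138.3, 344. ]), array([345.2, 351.5]), array([285.8, 362.6]), array([359. , 289.9])]
```

This view shows the bin rolled about its long axis, -y side up by roughly 35°, having pivoted on the pads. I'll let it rest and check whether it is swinging.

```bash
cat > g.py <<'E'
from h import *
b=imaging.read_camera("scene");o=env.get_obs();old=cv2.imread('pics/s4.png')[:,:,::-1]
print(o['time_s'],o['force'].round(2),o['wrist_torque'].round(3),np.abs(b[150:200,300:370].astype(int)-old[150:200,300:370]).mean().round(2))
E
python3 g.py; python3 -m crank '[{"x":0.0025,"y":0,"z":0,"turn":0}]'>/dev/null; python3 g.py;python3 -m crank '[{"x":0,"y":0,"z":0,"turn":0}]'>/dev/null; python3 g.py;python3 -m crank '[{"x":0,"y":0,"z":0,"turn":0},{"x":0,"y":0,"z":0,"turn":0},{"x":0,"y":0,"z":0,"turn":0},{"x":0,"y":0,"z":0,"turn":0}]'; python3 g.py
```

```text
12.75 [-0.1  -0.37 -3.19] [0.01  0.034 0.003] 2.15
12.925 [-1.42  0.3  -2.65] [ 0.117  0.072 -0.025] 4.48
13.1 [ 0.51 -0.53 -2.74] [-0.002  0.032 -0.006] 4.92
time_s: 13.6
tool_pos: [0.4688, 0.2128, 0.2356]
tool_rot: [180.0, -0.0, 98.3]
force: [0.4, 0.5, -3.2]
grip_width: 0.0092
grasp_force: 45.0
13.65 [-0.42 -0.04 -2.94] [ 0.097  0.043 -0.045] 4.8
```

Weight is about 2.8 N and the tilt is static. The underside passed at about z = 0.151 while the lever bar's top is at about 0.156, so it brushed the lever bar. I'll quantify the roll.

```bash
python3 - <<'E'
from h import *
np.set_printoptions(precision=1,suppress=True)
from scipy.optimize import least_squares
p=np.array([.4695,.2088,.2354])
C=np.array([(-45,-35,-35),(45,-35,-35),(45,-35,-85),(-45,-35,-85)])/1000
m=np.array([(145,230),(290,268),(262,348),(118,305)])/4+[280,100]
def f(v):
    A=R.from_euler('ZX',[8.3+v[1],v[0]],degrees=True).as_matrix()
    return np.r_[(np.array([proj("scene",p+np.array([0,v[2],v[3]])/1000+A@c) for c in C])-m).ravel(),v[2:]*.1]
s=least_squares(f,[-35,0,0,0]);print(s.x,s.fun)
b=imaging.read_camera("scene")
cv2.imwrite('pics/m6.png',cv2.convertScaleAbs(cv2.resize(b[120:220,290:390,::-1],(600,600),interpolation=cv2.INTER_CUBIC),alpha=1.7,beta=20))
E
```

```text
[-47.3   1.6  -2.9  -1.2] [ 0.8 -1.4  1.8 -0.7 -0.6  1.3 -1.7  1.  -0.3 -0.1]
```

Roll is about -47°, with the bin's +y bottom edge hanging 38 mm to the -y side of the bar. I'll use the cradle's +y wall from outside: hook the low edge over it and draw the bin sideways until it is level.

```bash
python3 -m crank '[{"x":0.008,"y":0,"z":0,"turn":0},{"x":0.022,"y":0,"z":0,"turn":0},{"x":0.04,"y":0,"z":0,"turn":0},{"x":0.06,"y":0,"z":0,"turn":0},{"x":0.078,"y":0,"z":0,"turn":0},{"x":0.088,"y":0,"z":0.008,"turn":0},{"x":0.092,"y":0,"z":0.022,"turn":0},{"x":0.092,"y":0,"z":0.036,"turn":0},{"x":0.092,"y":0,"z":0.048,"turn":0},{"x":0.092,"y":0,"z":0.055,"turn":0},{"x":0.092,"y":0,"z":0.055,"turn":0}]' && python3 -m crank '[{"x":-0.008,"y":0,"z":0,"turn":0},{"x":-0.016,"y":0,"z":0,"turn":0},{"x":-0.024,"y":0,"z":0,"turn":0},{"x":-0.03,"y":0,"z":0,"turn":0}]'
```

```text
time_s: 15.08
tool_pos: [0.4555, 0.3074, 0.1828]
tool_rot: [179.8, -0.4, 98.4]
force: [-3.6, 5.4, 6.7]
grip_width: 0.0094
grasp_force: 45.2
time_s: 15.58
tool_pos: [0.4558, 0.2895, 0.189]
tool_rot: [179.8, -1.4, 98.9]
force: [-21.8, 20.3, 34.7]
grip_width: 0.0097
grasp_force: 45.6
```

```bash
python3 -m crank '[{"x":0.02,"y":0,"z":0,"turn":0},{"x":0.034,"y":0,"z":-0.008,"turn":0},{"x":0.034,"y":0,"z":-0.03,"turn":0},{"x":0.034,"y":0,"z":-0.055,"turn":0},{"x":0.034,"y":0,"z":-0.055,"turn":0},{"x":0.034,"y":0,"z":-0.055,"turn":0}]' && python3 - <<'E'
from h import *
b=imaging.read_camera("scene");a=imaging.read_camera("top");cv2.imwrite('pics/s5.png',b[:,:,::-1]);cv2.imwrite('pics/t5.png',a[:,:,::-1])
f=lambda im,x,y,w,h:cv2.convertScaleAbs(cv2.resize(im[y:y+h,x:x+w,::-1],(400,600),interpolation=cv2.INTER_CUBIC),alpha=1.5)
cv2.imwrite('pics/m7.png',np.hstack([f(b,290,100,100,150),f(a,180,210,100,150)]))
E
```

```text
time_s: 16.32
tool_pos: [0.4548, 0.3067, 0.234]
tool_rot: [-179.9, 0.1, 98.2]
force: [-0.8, 0.1, -3.2]
grip_width: 0.0094
grasp_force: 44.7
```

View pics/m7.png

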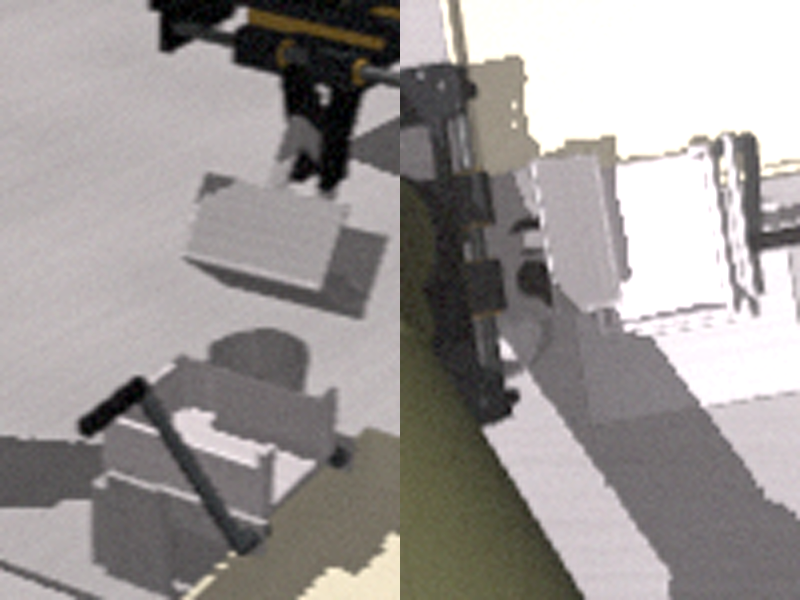

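The bin is still rolled the same way, its -y wall corners at crop (205,178), (350,205), (322,290), (185,258). The cradle is still upright and the beaker untouched. I'll refit the roll.

```bash
python3 - <<'E'
from h import *
np.set_printoptions(precision=1,suppress=True)
from scipy.optimize import least_squares
p=np.array([.4548,.3057,.234])
C=np.array([(-45,-35,-35),(45,-35,-35),(45,-35,-85),(-45,-35,-85),(45,35,-85)])/1000
m=np.array([(205,178),(350,205),(322,290),(185,258),(362,318)])/4+[290,100]
def f(v):
    A=R.from_euler('ZYX',[8.2+v[1],v[4],v[0]],degrees=True).as_matrix()
    return np.r_[(np.array([proj("scene",p+np.array([0,v[2],v[3]])/1000+A@c) for c in C])-m).ravel(),v[2:4]*.1]
for i in(-30,-70):
    s=least_squares(f,[i,0,0,0,0]);print(s.x,s.fun)
v=s.x;A=R.from_euler('ZYX',[v[1],v[4],v[0]],degrees=True).as_matrix()
for c in((0,35,-85),(0,-35,-85),(0,35,-35),(0,35,-50)):print(c,A@np.array(c))
E
```

```text
[-37.3   2.4  -2.1   1.9  -2.4] [ 0.2 -1.  -0.  -0.2  0.4  0.5 -1.2  0.3  1.   0.5 -0.2  0.2]
[-37.3   2.4  -2.1   1.9  -2.4] [ 0.2 -1.  -0.  -0.2  0.4  0.5 -1.2  0.3  1.   0.5 -0.2  0.2]
(0, 35, -85) [  4.6 -23.6 -88.7]
(0, -35, -85) [  5.2 -79.2 -46.3]
(0, 35, -35) [  1.7   6.7 -49. ]
(0, 35, -50) [  2.6  -2.4 -60.9]
```

Roll is about -37°. The front posts are taller than the wall and got in the way, so I'll move 27 mm back, engage nearer the edge and sweep gently.

```bash
python3 -m crank '[{"x":0,"y":-0.01,"z":0,"turn":0},{"x":0,"y":-0.022,"z":0.005,"turn":0},{"x":-0.006,"y":-0.027,"z":0.02,"turn":0},{"x":-0.012,"y":-0.027,"z":0.035,"turn":0},{"x":-0.014,"y":-0.027,"z":0.041,"turn":0},{"x":-0.014,"y":-0.027,"z":0.041,"turn":0}]' && python3 -m crank '[{"x":-0.006,"y":0,"z":0,"turn":0},{"x":-0.012,"y":0,"z":0,"turn":0},{"x":-0.018,"y":0,"z":0,"turn":0},{"x":-0.018,"y":0,"z":0,"turn":0}]'
```

```text
time_s: 17.18
tool_pos: [0.4303, 0.2895, 0.1939]
tool_rot: [-180.0, 0.0, 98.3]
force: [0.2, 1.2, -0.4]
grip_width: 0.0094
grasp_force: 44.4
time_s: 17.68
tool_pos: [0.4332, 0.2715, 0.1948]
tool_rot: [180.0, -0.0, 98.2]
force: [0.3, 0.6, -3.1]
grip_width: 0.0096
grasp_force: 44.4
```

```bash
python3 -m crank '[{"x":0,"y":0,"z":0.006,"turn":0},{"x":0,"y":0,"z":0.008,"turn":0},{"x":0,"y":0,"z":0.008,"turn":0}]' && python3 -m crank '[{"x":-0.005,"y":0,"z":0,"turn":0},{"x":-0.01,"y":0,"z":0,"turn":0},{"x":-0.015,"y":0,"z":0,"turn":0},{"x":-0.015,"y":0,"z":0,"turn":0}]'
```

```text
time_s: 18.05
tool_pos: [0.4359, 0.2741, 0.1902]
tool_rot: [179.5, -0.2, 98.3]
force: [2.6, 0.4, 9.6]
grip_width: 0.0096
grasp_force: 45.1
time_s: 18.55
tool_pos: [0.4374, 0.2615, 0.1907]
tool_rot: [179.5, -0.5, 98.4]
force: [0.9, 3.4, 10.3]
grip_width: 0.01
grasp_force: 45.5
```

```bash
python3 -m crank '[{"x":0,"y":0,"z":-0.012,"turn":0},{"x":0,"y":0,"z":-0.022,"turn":0},{"x":-0.012,"y":0,"z":-0.022,"turn":0},{"x":-0.026,"y":0,"z":-0.022,"turn":0},{"x":-0.036,"y":0,"z":-0.022,"turn":0},{"x":-0.038,"y":0,"z":-0.022,"turn":0},{"x":-0.038,"y":0,"z":-0.022,"turn":0}]' && python3 - <<'E'
from h import *
T=[];
for i in range(6):
    b=imaging.read_camera("scene");o=env.get_obs();T.append(np.r_[o['wrist_torque'],o['force'],o['tool_pos']])
print(np.mean(T,0).round(4));cv2.imwrite('pics/s6.png',b[:,:,::-1])
E
```

```text
time_s: 19.42
tool_pos: [0.4405, 0.2198, 0.2085]
tool_rot: [-180.0, -0.0, 98.3]
force: [-0.4, 0.6, -2.6]
grip_width: 0.0095
grasp_force: 45.0
[ 0.0263  0.0281 -0.0143  0.0906 -0.1805 -2.8417  0.4404  0.2202  0.2085]
```

```bash
python3 -m crank '[{"x":0,"y":0,"z":0.006,"turn":0},{"x":0,"y":0,"z":0.01,"turn":0},{"x":0,"y":0,"z":0.013,"turn":0},{"x":0,"y":0,"z":0.0155,"turn":0},{"x":0,"y":0,"z":0.0165,"turn":0},{"x":0,"y":0,"z":0.0165,"turn":0}]' && python3 -m crank '[{"x":0,"y":0,"z":-0.008,"turn":0},{"x":0,"y":0,"z":-0.02,"turn":0},{"x":0,"y":0,"z":-0.03,"turn":0},{"x":0,"y":0,"z":-0.03,"turn":0},{"x":0,"y":0,"z":-0.03,"turn":0}]' && python3 - <<'E'
from h import *
T=[];
for i in range(6):
    b=imaging.read_camera("scene");o=env.get_obs();T.append(np.r_[o['wrist_torque'],o['force'],o['tool_pos']])
print(np.mean(T,0).round(4));cv2.imwrite('pics/s7.png',b[:,:,::-1])
x=np.array([cv2.imread(f'pics/s{i}.png')[115:195,300:380] for i in(6,7)])
cv2.imwrite('pics/m8.png',cv2.convertScaleAbs(np.hstack([cv2.resize(i,(400,400),interpolation=cv2.INTER_CUBIC) for i in x]),alpha=1.5))
E
```

```text
time_s: 20.48
tool_pos: [0.4402, 0.226, 0.1947]
tool_rot: [179.8, -0.5, 98.5]
force: [-4.5, 11.1, 7.5]
grip_width: 0.0096
grasp_force: 45.0
time_s: 21.1
tool_pos: [0.4404, 0.2194, 0.2217]
tool_rot: [-180.0, 0.0, 98.3]
force: [-0.1, 0.3, -1.6]
grip_width: 0.0095
grasp_force: 45.0
[ 0.0038  0.0552  0.0183  0.0497  0.2867 -2.6874  0.4403  0.2196  0.2216]
```

View pics/m8.png

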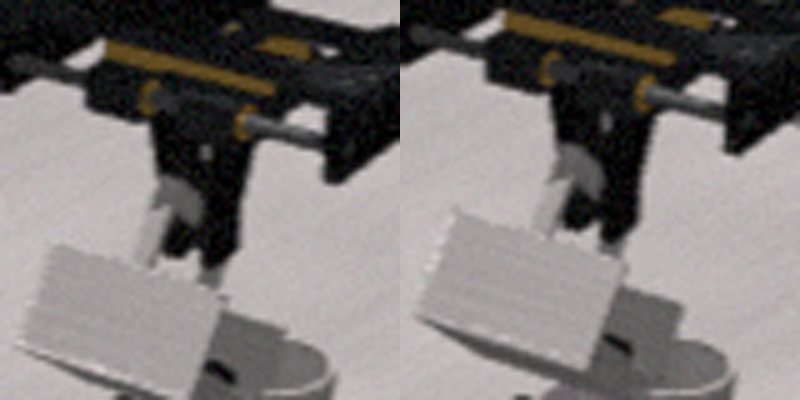

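The bin is still rolled, with its underside visible. Corners in the right panel are (455,208), (625,262), (588,370), (417,315), and in the left (50,245), (222,295), (18,345).

```bash
cat > fit.py <<'E'
from h import *
np.set_printoptions(precision=1,suppress=True)
from scipy.optimize import least_squares
C=np.array([(-45,-35,-35),(45,-35,-35),(45,-35,-85),(-45,-35,-85)])/1000
def go(p,m,idx):
    def f(v):
        A=R.from_euler('ZYX',[8.3+v[1],v[4],v[0]],degrees=True).as_matrix()
        return np.r_[(np.array([proj("scene",p+np.array([0,v[2],v[3]])/1000+A@C[i]) for i in idx])-m).ravel(),v[1:]*.15]
    s=least_squares(f,[-20,0,0,0,0]);print(s.x,s.fun)
if __name__=="__main__":
    go(np.array([.4405,.2190,.2206]),np.array([(55,208),(225,262),(188,370),(17,315)])/5+[300,115],[0,1,2,3])
    go(np.array([.4407,.219,.2075]),np.array([(50,245),(222,295),(18,345)])/5+[300,115],[0,1,3])
    go(np.array([.4695,.2088,.2354]),np.array([(145,230),(290,268),(262,348),(118,305)])/4+[280,100],[0,1,2,3])
E
python3 fit.py
```

```text
[-38.4  -1.9   0.9   3.9  -0.9] [ 0.1  0.1  0.5 -0.3 -0.4  0.3 -0.2  0.1 -0.3  0.1  0.6 -0.1]
[-36.7  -2.7  -1.    2.7  -1.1] [ 0.7 -0.6  0.1  0.  -0.6  0.8 -0.4 -0.1  0.4 -0.2]
[-46.5  -0.   -1.4  -1.3  -2.1] [ 1.  -1.   1.3 -1.3 -0.9  0.8 -1.2  1.5 -0.  -0.2 -0.2 -0.3]
```

Both fits give about -37°, so the sweeps slid past without turning the bin. The grip holds it firmly. I'll hover over the cradle and ease the grip so gravity swings it level.

```bash
cat > g.py <<'E'
from h import *
import sys
b=imaging.read_camera("scene");o=env.get_obs();cv2.imwrite(sys.argv[1],b[:,:,::-1])
if len(sys.argv)>2:
    c=cv2.imread(sys.argv[2])[:,:,::-1];print("diff",np.abs(b[120:200,300:390].astype(int)-c[120:200,300:390]).mean().round(2),o['grip_width'].round(4),o['grasp_force'].round(1))
E
python3 -m crank '[{"x":-0.005,"y":0.01,"z":0,"turn":0},{"x":-0.012,"y":0.02,"z":0,"turn":0},{"x":-0.012,"y":0.025,"z":0,"turn":0},{"x":-0.012,"y":0.025,"z":0,"turn":0},{"x":-0.012,"y":0.025,"z":0,"turn":0}]' 0 45; python3 g.py pics/a0.png
python3 -m crank '[{"x":0,"y":0,"z":0,"turn":0},{"x":0,"y":0,"z":0,"turn":0}]' 0 20 | tail -2; python3 g.py pics/a1.png pics/a0.png
python3 -m crank '[{"x":0,"y":0,"z":0,"turn":0},{"x":0,"y":0,"z":0,"turn":0}]' 0 12 | tail -2; python3 g.py pics/a2.png pics/a0.png
```

```text
time_s: 22.02
tool_pos: [0.4668, 0.2117, 0.222]
tool_rot: [-180.0, -0.0, 98.3]
force: [-0.0, 0.4, -1.8]
grip_width: 0.0095
grasp_force: 45.0
grip_width: 0.0099
grasp_force: 20.0
grip_width: 0.0097
grasp_force: 12.0Traceback (most recent call last):
  File "g.py", line 5, in <module>
    c=cv2.imread(sys.argv[2])[:,:,::-1];print("diff",np.abs(b[120:200,300:390].astype(int)-c[120:200,300:390]).mean().round(2),o['grip_width'].round(4),o['grasp_force'].round(1))
                                                                                                                               ^^^^^^^^^^^^^^^^^^^^^
AttributeError: 'float' object has no attribute 'round'
Traceback (most recent call last):
  File "g.py", line 5, in <module>
    c=cv2.imread(sys.argv[2])[:,:,::-1];print("diff",np.abs(b[120:200,300:390].astype(int)-c[120:200,300:390]).mean().round(2),o['grip_width'].round(4),o['grasp_force'].round(1))
                                                                                                                               ^^^^^^^^^^^^^^^^^^^^^
AttributeError: 'float' object has no attribute 'round'
```

```bash
sed -i "s/,o\['grip_width'\].*$/)/" g.py
python3 g.py pics/a3.png pics/a0.png; python3 g.py pics/a4.png pics/a3.png
python3 -m crank '[{"x":0,"y":0,"z":0,"turn":0},{"x":0,"y":0,"z":0,"turn":0}]' 0 8 | tail -1; python3 g.py pics/a5.png pics/a0.png
python3 -m crank '[{"x":0,"y":0,"z":0,"turn":0},{"x":0,"y":0,"z":0,"turn":0}]' 0 6 | tail -1; python3 g.py pics/a6.png pics/a0.png
python3 - <<'E'
import cv2,numpy as np
a,b=[cv2.imread(f'pics/a{i}.png').astype(int).sum(2) for i in(0,6)]
ys,xs=np.where(np.abs(a-b)>60);print(len(xs),xs.min() if len(xs) else 0,xs.max() if len(xs) else 0)
E
```

```text
diff 5.56
diff 2.63
grasp_force: 8.0
diff 9.15
grasp_force: 6.0
diff 9.39
1395 132 407
```

```bash
python3 - <<'E'
from h import *
np.set_printoptions(precision=1,suppress=True)
bg=cv2.imread('pics/s2.png').astype(int)
for n in('a0','a6'):
    d=np.abs(cv2.imread(f'pics/{n}.png').astype(int)-bg).sum(2).astype(np.float32)
    m=(cv2.GaussianBlur(d,(3,3),0)>36).astype(np.uint8)
    print(n,[(y,*(lambda x:(300+x.min(),300+x.max()) if len(x) else ())(np.where(m[y,300:400])[0])) for y in range(150,206,4)])
p=np.array([.4669,.2107,.2205])
for r in(0,-10,-20,-37):
    A=R.from_euler('ZX',[8.3,r],degrees=True).as_matrix()
    print(r,[proj("scene",p+A@np.array(c)/1000) for c in((-45,-35,-35),(45,-35,-35),(45,-35,-85),(-45,-35,-85),(45,35,-85),(45,35,-35))])
E
```

```text
a0 [(150, np.int64(337), np.int64(378)), (154, np.int64(336), np.int64(356)), (158, np.int64(335), np.int64(356)), (162, np.int64(317), np.int64(355)), (166, np.int64(317), np.int64(354)), (170, np.int64(315), np.int64(351)), (174, np.int64(313), np.int64(353)), (178, np.int64(311), np.int64(358)), (182, np.int64(312), np.int64(364)), (186, np.int64(312), np.int64(348)), (190, np.int64(319), np.int64(354)), (194, np.int64(327), np.int64(358)), (198, np.int64(342), np.int64(374)), (202, np.int64(328), np.int64(356))]
a6 [(150, np.int64(338), np.int64(378)), (154, np.int64(337), np.int64(357)), (158, np.int64(336), np.int64(356)), (162, np.int64(335), np.int64(356)), (166, np.int64(328), np.int64(354)), (170, np.int64(317), np.int64(353)), (174, np.int64(317), np.int64(363)), (178, np.int64(316), np.int64(368)), (182, np.int64(315), np.int64(367)), (186, np.int64(315), np.int64(367)), (190, np.int64(314), np.int64(366)), (194, np.int64(323), np.int64(360)), (198, np.int64(339), np.int64(374)), (202, np.int64(333), np.int64(351))]
0 [array([321.1, 173.2]), array([356.4, 184.1]), array([355.5, 204.3]), array([321. , 192.9]), array([371.1, 191.1]), array([372.3, 171.4])]
-10 [array([319.7, 171.5]), array([355.2, 182.4]), array([352.2, 204.2]), array([317.5, 192.7]), array([367.6, 195.7]), array([370.7, 174.8])]
-20 [array([318.6, 169.1]), array([354.3, 180.1]), array([349.4, 202.8]), array([314.3, 191.2]), array([364.1, 199.5]), array([369. , 177.8])]
-37 [array([317.5, 164.1]), array([353.5, 174.9]), array([345.5, 197.6]), array([309.8, 186. ]), array([358.1, 203.5]), array([365.7, 182. ])]
```

At 6 N it has swung back to about -19°, which is now inside the angle where pressing on a support levels it. I'll ease a bit more and nudge the low side on the cradle's +y wall top.

```bash
cat > lr.py <<'E'
from h import *
import sys
np.set_printoptions(precision=1,suppress=True)
bg=cv2.imread('pics/s2.png').astype(int);im=imaging.read_camera("scene")[:,:,::-1];cv2.imwrite(sys.argv[1],im);o=env.get_obs();print(o['tool_pos'].round(4))
m=(cv2.GaussianBlur(np.abs(im.astype(int)-bg).sum(2).astype(np.float32),(3,3),0)>36).astype(np.uint8)
print([(y,*(lambda x:(int(300+x.min()),int(300+x.max())) if len(x) else ())(np.where(m[y,300:400])[0])) for y in range(154,206,3)])
y=np.radians(98.3);p=o['tool_pos']+np.array([-.0012*np.cos(y),-.0012*np.sin(y),-.0015])
for r in(5,0,-10,-20):
    A=R.from_euler('ZX',[8.3,r],degrees=True).as_matrix()
    print(r,*[proj("scene",p+A@np.array(c)/1000) for c in((-45,-35,-35),(45,-35,-35),(45,-35,-85),(-45,-35,-85),(45,35,-85),(45,35,-35))])
E
python3 -m crank '[{"x":0,"y":0,"z":0,"turn":0},{"x":0.006,"y":0,"z":0,"turn":0},{"x":0,"y":0,"z":0,"turn":0},{"x":0.006,"y":0,"z":0,"turn":0},{"x":0,"y":0,"z":0,"turn":0},{"x":0,"y":0,"z":0,"turn":0},{"x":0,"y":0,"z":0,"turn":0}]' 0 4; python3 lr.py pics/b1.png
```

```text
time_s: 24.25
tool_pos: [0.4671, 0.2113, 0.2221]
tool_rot: [180.0, -0.0, 98.3]
force: [0.1, -1.0, -3.0]
grip_width: 0.0096
grasp_force: 4.0
[0.5 0.2 0.2]
[(154, 338, 356), (157, 338, 356), (160, 337, 356), (163, 334, 356), (166, 330, 356), (169, 326, 365), (172, 322, 371), (175, 320, 371), (178, 320, 371), (181, 320, 371), (184, 320, 371), (187, 320, 371), (190, 320, 371), (193, 320, 369), (196, 326, 374), (199, 337, 373), (202, 333, 358), (205, 319, 355)]
5 [321.8 173.8] [357.1 184.8] [357.1 204. ] [322.8 192.7] [372.7 188.5] [373.  169.6]
0 [321.  173.2] [356.4 184.2] [355.4 204.4] [321. 193.] [371.  191.2] [372.3 171.4]
-10 [319.6 171.5] [355.2 182.5] [352.2 204.3] [317.5 192.8] [367.6 195.8] [370.7 174.8]
-20 [318.6 169.2] [354.3 180.1] [349.3 202.9] [314.3 191.3] [364.1 199.6] [369.  177.9]
```

Now it is level: the left silhouette edge is vertical at column 320 and the right at 371, matching roll 0. I re-tighten and lower into the cradle.

```bash
python3 -m crank '[{"x":0,"y":0,"z":0,"turn":0},{"x":0.001,"y":0.001,"z":0.006,"turn":0},{"x":0.001,"y":0.001,"z":0.016,"turn":0},{"x":0.001,"y":0.001,"z":0.026,"turn":0},{"x":0.001,"y":0.001,"z":0.034,"turn":0},{"x":0.001,"y":0.001,"z":0.04,"turn":0},{"x":0.001,"y":0.001,"z":0.04,"turn":0}]' 0 20
```

```text
time_s: 25.18
tool_pos: [0.4675, 0.2125, 0.1814]
tool_rot: [-179.9, 0.0, 98.3]
force: [-0.9, 0.7, -2.8]
grip_width: 0.0098
grasp_force: 20.0
```

```bash
python3 -m crank '[{"x":0,"y":0,"z":0.005,"turn":0},{"x":0,"y":0,"z":0.01,"turn":0},{"x":0,"y":0,"z":0.014,"turn":0},{"x":0,"y":0,"z":0.017,"turn":0},{"x":0,"y":0,"z":0.018,"turn":0},{"x":0,"y":0,"z":0.018,"turn":0}]'
```

```text
time_s: 25.92
tool_pos: [0.4676, 0.2141, 0.1658]
tool_rot: [180.0, -0.1, 98.4]
force: [-5.9, 0.3, 7.8]
grip_width: 0.0101
grasp_force: 20.0
```

```bash
python3 -m crank '[{"x":0,"y":0,"z":-0.002,"turn":0},{"x":0,"y":0,"z":-0.002,"turn":0},{"x":0,"y":0,"z":-0.002,"turn":0},{"x":0,"y":0,"z":-0.002,"turn":0},{"x":0,"y":0,"z":-0.015,"turn":0},{"x":0,"y":0,"z":-0.04,"turn":0},{"x":0,"y":0,"z":-0.07,"turn":0},{"x":0,"y":0,"z":-0.09,"turn":0},{"x":0,"y":0,"z":-0.09,"turn":0}]' 0.04 20; python3 - <<'E'
from h import *
np.set_printoptions(precision=1,suppress=True)
bg=cv2.imread('pics/s2.png').astype(int);im=imaging.read_camera("scene")[:,:,::-1];cv2.imwrite('pics/c1.png',im)
m=(cv2.GaussianBlur(np.abs(im.astype(int)-bg).sum(2).astype(np.float32),(3,3),0)>36).astype(np.uint8)
for y in range(172,224,3):
    print(y,''.join('#' if v else '.' for v in m[y,300:390]))
ex,ey=np.array([.9895,.1444,0]),np.array([-.1444,.9895,0])
p=np.array([.4685,.2111,.163])
for r in(0,):
    print(*[proj("scene",p+(ex*c[0]+ey*c[1]+np.array([0,0,c[2]]))/1000) for c in((0,-35,6),(0,35,6),(-45,-35,-35),(45,-35,-35),(45,35,-35),(-45,35,-35))])
E
```

```text
time_s: 27.05
tool_pos: [0.469, 0.2131, 0.2564]
tool_rot: [179.8, -0.1, 98.3]
force: [-0.1, 0.1, 0.7]
grip_width: 0.0397
grasp_force: 0.0
172 ....................................................####..................................
175 ................................................##########................................
178 ............................................#############.................................
181 ........................................#################.................................
184 ....................................############..........................................
187 ................................#############.............................................
190 ............................###################...........................................
193 ........................#######################################...#####...................
196 ..........................#################################################...............
199 ..............................############################################................
202 .................................######################################...................
205 ................................#######################################...................
208 .................................#####################################...#####............
211 ......................................#################################....###............
214 ...............................................########..###############..................
217 ..........................................................###############.................
220 #######..######..........................................#########.##.....................
223 ##############...........................................####.............................
[338.9 185.4] [355.2 172.9] [321.6 196. ] [356.  207.4] [371.5 194.1] [338.  183.6]
```

The silhouette matches a seated bin to about a pixel. I'll press lightly on the bar top with closed fingers to be sure it is down.

```bash
python3 -m crank '[{"x":0,"y":0,"z":0,"turn":0},{"x":0,"y":0,"z":0.02,"turn":0},{"x":0,"y":0,"z":0.045,"turn":0},{"x":0,"y":0,"z":0.06,"turn":0},{"x":0,"y":0,"z":0.066,"turn":0},{"x":0,"y":0,"z":0.068,"turn":0},{"x":0,"y":0,"z":0.068,"turn":0}]' 0 20 && python3 -m crank '[{"x":0,"y":0,"z":0.002,"turn":0},{"x":0,"y":0,"z":0.004,"turn":0},{"x":0,"y":0,"z":0.004,"turn":0}]'
```

```text
time_s: 27.98
tool_pos: [0.4685, 0.2123, 0.1884]
tool_rot: [179.9, -0.0, 98.3]
force: [-3.5, -1.8, 10.4]
grip_width: 0.0004
grasp_force: 5.3
time_s: 28.35
tool_pos: [0.4685, 0.2124, 0.1881]
tool_rot: [179.9, -0.1, 98.3]
force: [-11.6, -7.1, 30.8]
grip_width: 0.0005
grasp_force: 15.7
```

The bar top is at z = 0.169, so the bin is fully seated. Now I go up, across and down behind the lever bar.

```bash
python3 -m crank '[{"x":0,"y":0,"z":-0.03,"turn":0},{"x":0,"y":0,"z":-0.07,"turn":0},{"x":-0.03,"y":-0.02,"z":-0.07,"turn":0},{"x":-0.065,"y":-0.04,"z":-0.07,"turn":0},{"x":-0.09,"y":-0.053,"z":-0.07,"turn":0},{"x":-0.0935,"y":-0.055,"z":-0.07,"turn":0},{"x":-0.0935,"y":-0.055,"z":-0.03,"turn":0},{"x":-0.0935,"y":-0.055,"z":0.015,"turn":0},{"x":-0.0935,"y":-0.055,"z":0.04,"turn":0},{"x":-0.0935,"y":-0.055,"z":0.045,"turn":0},{"x":-0.0935,"y":-0.055,"z":0.045,"turn":0}]'
```

```text
time_s: 29.72
tool_pos: [0.4276, 0.1129, 0.1377]
tool_rot: [180.0, -0.0, 98.3]
force: [0.4, -0.6, -0.7]
grip_width: 0.0006
grasp_force: 0.0
```

```bash
python3 -m crank '[{"x":0,"y":0.007,"z":0,"turn":0},{"x":0,"y":0.014,"z":0,"turn":0},{"x":0,"y":0.021,"z":-0.003,"turn":0},{"x":0,"y":0.028,"z":-0.006,"turn":0},{"x":0,"y":0.035,"z":-0.009,"turn":0},{"x":0,"y":0.042,"z":-0.011,"turn":0},{"x":0,"y":0.049,"z":-0.013,"turn":0},{"x":0,"y":0.056,"z":-0.015,"turn":0},{"x":0,"y":0.063,"z":-0.016,"turn":0},{"x":0,"y":0.07,"z":-0.017,"turn":0},{"x":0,"y":0.077,"z":-0.017,"turn":0},{"x":0,"y":0.084,"z":-0.017,"turn":0}]'
```

```text
time_s: 31.22
tool_pos: [0.5092, 0.1245, 0.1551]
tool_rot: [-179.8, -0.0, 98.3]
force: [-7.1, -1.8, 8.0]
grip_width: 0.0002
grasp_force: 4.3
```

```bash
python3 -m crank '[{"x":0,"y":0.008,"z":0,"turn":0},{"x":0,"y":0.016,"z":0.001,"turn":0},{"x":0,"y":0.024,"z":0.002,"turn":0},{"x":0,"y":0.032,"z":0.004,"turn":0},{"x":0,"y":0.04,"z":0.006,"turn":0},{"x":0,"y":0.048,"z":0.009,"turn":0},{"x":0,"y":0.055,"z":0.012,"turn":0},{"x":0,"y":0.062,"z":0.015,"turn":0},{"x":0,"y":0.068,"z":0.017,"turn":0},{"x":0,"y":0.074,"z":0.018,"turn":0},{"x":0,"y":0.08,"z":0.018,"turn":0},{"x":0,"y":0.08,"z":0.018,"turn":0}]'
```

```text
time_s: 32.72
tool_pos: [0.5808, 0.1349, 0.1333]
tool_rot: [-178.8, 0.0, 98.3]
force: [-24.8, -2.4, 10.6]
grip_width: 0.0005
grasp_force: 13.4
```

```bash
python3 -m crank '[{"x":0,"y":0.004,"z":0,"turn":0},{"x":0,"y":0.008,"z":0,"turn":0},{"x":0,"y":0.01,"z":0,"turn":0},{"x":0,"y":0.01,"z":0,"turn":0}]'
```

```text
time_s: 33.22
tool_pos: [0.5808, 0.1349, 0.1333]
tool_rot: [-177.5, -0.1, 98.3]
force: [-54.7, -6.9, 31.1]
grip_width: 0.0003
grasp_force: 30.5
```

At the stop. I back off, rise clear, and count the knobs in the tray.

```bash
python3 -m crank '[{"x":0,"y":-0.015,"z":0,"turn":0},{"x":0,"y":-0.04,"z":0,"turn":0},{"x":0,"y":-0.05,"z":-0.03,"turn":0},{"x":0,"y":-0.05,"z":-0.08,"turn":0},{"x":-0.03,"y":-0.05,"z":-0.12,"turn":0},{"x":-0.09,"y":-0.05,"z":-0.13,"turn":0},{"x":-0.15,"y":-0.05,"z":-0.13,"turn":0},{"x":-0.2,"y":-0.05,"z":-0.13,"turn":0},{"x":-0.22,"y":-0.05,"z":-0.13,"turn":0},{"x":-0.22,"y":-0.05,"z":-0.13,"turn":0},{"x":-0.22,"y":-0.05,"z":-0.13,"turn":0}]'; python3 - <<'E'
from h import *
a=imaging.read_camera("top");b=imaging.read_camera("scene");cv2.imwrite('pics/t9.png',a[:,:,::-1]);cv2.imwrite('pics/s9.png',b[:,:,::-1])
for n,im,ref,box in(("top",a,'pics/top0.png',(160,150,310,310)),("scene",b,'pics/scene0.png',(320,150,480,310))):
    x0,y0,x1,y1=box;g=im.max(2)[y0:y1,x0:x1]
    k,_,st,c=cv2.connectedComponentsWithStats((g<32).astype(np.uint8))
    print(n,[(st[i][4],st[i][2],st[i][3],(c[i]+[x0,y0]).round(0).tolist()) for i in range(1,k) if st[i][4]>12])
def circ(im,c,r):  # bystander change vs start
    return 0
t0=cv2.imread('pics/top0.png').astype(int);d=np.abs(t0-a[:,:,::-1].astype(int)).sum(2).astype(np.uint8)
for n,(u,v) in dict(bottle=(330,270),jar=(421,282),beaker=(204,292),can=(313,192),brush=(422,195),frameL=(388,237),frameR=(447,239)).items():
    print(n,np.abs(t0[v-14:v+15,u-14:u+15]-a[v-14:v+15,u-14:u+15,::-1]).mean().round(1))
s0=cv2.imread('pics/scene0.png').astype(int)
for n,(u,v) in dict(bottle=(276,262),jar=(176,315),can=(366,298),brush=(255,405),bins=(185,375),pin=(255,330)).items():
    print('s',n,np.abs(s0[v-22:v+22,u-16:u+16]-b[v-22:v+22,u-16:u+16,::-1]).mean().round(1))
E
```

```text
time_s: 34.6
tool_pos: [0.5819, -0.0863, 0.2657]
tool_rot: [180.0, -0.0, 98.4]
force: [0.0, 0.2, 0.1]
grip_width: 0.0005
grasp_force: 0.0
top [(np.int32(32), np.int32(28), np.int32(3), [173.0, 151.0])]
scene [(np.int32(738), np.int32(28), np.int32(45), [331.0, 183.0]), (np.int32(105), np.int32(21), np.int32(17), [372.0, 221.0]), (np.int32(15), np.int32(10), np.int32(8), [355.0, 234.0]), (np.int32(55), np.int32(8), np.int32(9), [381.0, 245.0]), (np.int32(53), np.int32(8), np.int32(8), [431.0, 260.0]), (np.int32(56), np.int32(8), np.int32(9), [392.0, 264.0]), (np.int32(53), np.int32(8), np.int32(9), [397.0, 275.0])]
bottle 26.3
jar 11.4
beaker 10.9
can 20.6
brush 38.1
frameL 39.0
frameR 8.3
s bottle 16.8
s jar 11.9
s can 12.9
s brush 14.1
s bins 7.0
s pin 10.0
```

```bash
python3 - <<'E'
from h import *
for u,v in((381,245),(431,260),(392,264),(397,275)):
    p=plane("scene",u,v,.015);d=p[:2]-[.616,.2359];y=np.radians(9);print((d@[np.cos(y),np.sin(y)]).round(3),(d@[-np.sin(y),np.cos(y)]).round(3))
def ch(r,n,name,u,v,w):
    r=cv2.imread(r);n=cv2.imread(n);t=r[v-w:v+w,u-w:u+w];s=n[v-w-8:v+w+8,u-w-8:u+w+8]
    m=cv2.matchTemplate(s,t,cv2.TM_CCOEFF_NORMED);_,q,_,l=cv2.minMaxLoc(m);print(name,round(q,2),l[0]-8,l[1]-8)
for n,(u,v) in dict(bottle=(276,262),jar=(176,315),can=(366,298),brush=(255,405),feet=(185,375),pin=(255,330)).items(): ch('pics/scene0.png','pics/s9.png',n,u,v,20)
ch('pics/top0.png','pics/t9.png','beaker',204,292,16)
print(env.get_obs()['force'],env.get_obs()['time_s'])
E
```

```text
-0.061 0.012
0.06 0.021
-0.006 -0.04
0.02 -0.069
bottle 0.47 6 8
jar 0.99 0 0
can 0.77 0 0
brush 1.0 0 0
feet 0.99 0 0
pin 0.87 0 0
beaker 1.0 0 0
[ 0.50617924 -0.2198722  -0.50400754] 34.7
```

All four knobs are in the tray. The bottle looks hidden by the arm, so I'll move aside and recheck it.

```bash
python3 -m crank '[{"x":-0.04,"y":0,"z":-0.02,"turn":0},{"x":-0.1,"y":0,"z":-0.04,"turn":0},{"x":-0.16,"y":0,"z":-0.06,"turn":0},{"x":-0.22,"y":0,"z":-0.08,"turn":0},{"x":-0.25,"y":0,"z":-0.1,"turn":0},{"x":-0.25,"y":0,"z":-0.1,"turn":0},{"x":-0.25,"y":0,"z":-0.1,"turn":0}]'|head -2; python3 - <<'E'
from h import *
cv2.imwrite('pics/s10.png',imaging.read_camera("scene")[:,:,::-1]);cv2.imwrite('pics/t10.png',imaging.read_camera("top")[:,:,::-1])
def ch(r,n,name,u,v,w):
    r=cv2.imread(r);n=cv2.imread(n);t=r[v-w:v+w,u-w:u+w];s=n[v-w-8:v+w+8,u-w-8:u+w+8]
    m=cv2.matchTemplate(s,t,cv2.TM_CCOEFF_NORMED);_,q,_,l=cv2.minMaxLoc(m);print(name,round(q,2),l[0]-8,l[1]-8)
for n,(u,v) in dict(bottle=(276,262),can=(366,298)).items(): ch('pics/scene0.png','pics/s10.png',n,u,v,20)
for n,(u,v) in dict(bottle=(330,270),can=(313,192)).items(): ch('pics/top0.png','pics/t10.png',n,u,v,14)
E
```

```text
time_s: 35.58
tool_pos: [0.6184, -0.3329, 0.3652]
bottle 0.56 0 0
can 1.0 0 0
bottle 0.54 0 0
can 1.0 0 0
```

```bash
python3 -c "
from cell import env; print(env.sign_off())"
```

```text
the job is handed in; nothing more can be done
None
```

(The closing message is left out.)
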